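# Clear the squaring stage and hold a specimen block in its corner

## Robot

A 6-joint arm with a two-finger parallel gripper is mounted at the origin on the work surface. World frame = base frame: x ahead of the robot, y to its left, z up, the work surface at z = 0. Lengths are in m, angles in rad, forces in N, time in s.
With the tool pointing down it reaches from about 0.3 to 0.875 m from the base axis. Payload 6.4 kg.
Tool frame: the origin (TCP) lies between the finger pads; the fingertips stand 25 mm ahead of it and the grasp point (between the pads) lies 6 mm ahead of it; y points along the fingers, x is the direction in which the jaws open and shut, and the axes are right-handed (so a half turn about y gives the same grasp; the last joint's range is limited). The gripper opens to 85 mm and grips with 20 to 120 N. Pads are 22 mm wide; open, the fingers measure 114 mm over their backs; the gripper's body (76 mm by 85 mm) begins 54 mm behind the grasp point. The pads swing forward as they close: fully open they stand 13 mm farther back than shut.
Start: joints at [-1.326, 0.181, 1.607, -0, 1.354, -0.206], TCP at [0.251, -0.518, 0.256] pointing down, gripper open.
Joint ranges: [-2.99, 2.99], [-0.89, 2.07], [0.3, 2.58], [-1.14, 4.28], [0, 2.63], [-3.12, 3.12]. Speed limits (rad/s): [2.57, 2.57, 3.01, 3.14, 3.14, 3.14].

## Interface

Orientations are given as a unit quaternion [w, x, y, z].
In Python, from bench import ctrl, vision, ticket, find_in, regions_of, pinpoint gives the robot as it stands.
- The arm moves only by the tool apply_moves, never from a script. Its argument "increments" is a list of rows, each an object of numbers: "x", "y", "z": the shift along the tool's x, y, z in cm; "ax", "ay", "az": the turn, a rotation vector about the tool's x, y, z in rad; "grip": the closure, from 0 (fully open) to 1 (shut). A call has 1 to 12 rows; each row is the pose to reach, as a shift and turn from the pose measured when the call began, along the tool's axes at that moment; what a row does not reach only later rows make up. A row lasts 1/8 s, in which the tool goes at most 62.5 mm and 10.7 degrees, less where a joint would pass 70% of its speed; a pose out of reach is approached as far as the arm can. A call with a gripper value outside its range is refused whole. The fingers move at their own pace and stop on an object; the grip force is fixed at half the most. Time passes only in rows, so rows that repeat a pose let the fingers close. It gives the time, the measured TCP pose, the force and the opening at its end, in the units of the state.
- ctrl.get_obs(): the state, without advancing time (a new reading comes with each control period).
- vision.camera(name): name is "scene" or "top" or "wrist"; returns the picture (400x640x3 uint8, red, green, blue); there is no depth.
- vision.camera_params(name): a dict with "intrinsics" (3x3 intrinsics, pixels), "R" (3x3) and "t" (3): a world point X has camera coordinates R X + t. Camera axes: x right, y down, z forward; pixel columns grow to the right and rows downward; lengths in m; the calibration is good to about 2 mm. A picture is of the moment at which its call begins: read the wrist's pose just before it. camera_params takes no time and is no camera call; for the wrist camera it gives the pose at the moment of the call.
- ticket.hand_in(): hands the job in, once; it reports no verdict.
Trained networks look in the newest picture that a camera, given by its name, has taken for a name from the list of things; names that differ only in an ending like _2 or _b are one class to them, and where a whole thing is asked for, a point or a joint stands for the part that bears it (a point fixed in the world has none). Each returns a list of dicts, best first, with "p" (0 to 1); they miss things now and then, are a little off and sometimes report something else, mostly with a low value. They report only what shows in the picture. A call takes as long as a camera call. They do not tell look-alikes from the thing itself.
- find_in(camera, query): "rect" ([centre column, centre row, width, height] in pixels, round what is visible of it).
- regions_of(camera, query): "mask" (400x640 bool, what is visible of it) and "rect" ([centre column, centre row, width, height] in pixels, round what is visible of it).
- pinpoint(camera, query): "xy" ([column, row] in pixels: a listed point, or the origin of a listed thing).
The state is a dict: "time_s": time; "q": joint angles; "dq": joint speeds; "joint_efforts": joint torques, N m; "eef_pos": TCP position; "eef_rot": TCP orientation; "wrist_force": force on the tool from outside, world axes, zero at the start; "torque": the same for the moment, N m; "opening": opening from 0.0 (shut) to 1.0 (fully open).
Only numpy, scipy, OpenCV 4.12 (cv2) and the standard library are available. Lean on these libraries where they do the work, as an engineer would, in place of code of your own. Each camera call takes 0.05 s, during which the arm holds its last target.

## Task

First use the hand pusher to sweep the three loose metal offcuts off the squaring stage into the scrap tray on its side, without touching them with the gripper or the block, and put the pusher back down on the bench. Then stand the machined block flat on the stage and press it into the corner, its long side against the long low fence and its end against the short tall fence, and finish while still holding it pressed firmly against both fences at once: do not let go. Leave the mouse, the jar and the round specimen puck where they are.

Things in the scene. Friction and masses are not known exactly. Their poses are not given: they have to be found in the camera images.
- stage: Squaring stage fixed to the bench: dark iron block 140 (x) x 150 (y) x 45 mm high, scrap tray on its -y side. Origin: centre of the iron block's underside; z up. The long fence runs along its +x edge, the short one along +y; -x and -y edges are open. Free top: x -70 to +58, y -75 to +63 mm. The top and the fences are rigid, ground smooth and lightly oiled (friction about 0.2). Position and yaw vary.
- corner (a point): The corner of the stage: where the inner faces of the two fences meet the working top (stage frame x 58, y 63, z 45 mm). Same axes as the stage: from it the block goes to -x and -y.
- fence_long: Long low steel fence fixed on the stage, 12 (x) x 150 (y) x 16 mm high above the working top. Its inner face looks to the stage's -x, at stage x = 58 mm. Origin: centre of its underside; axes as the stage.
- fence_short: Short tall steel fence fixed on the stage, 128 (x) x 12 (y) x 32 mm high above the working top. Its inner face looks to the stage's -y, at stage y = 63 mm. Origin: centre of its underside; axes as the stage.
- tray (a point): Centre of the inner floor of the open steel scrap tray fixed to the stage's -y side (stage frame x 0, y -120, z 3 mm); axes as the stage. The tray is 130 (x) x 90 (y) mm inside and begins directly at the -y edge of the working top; walls 3 mm thick, rim 38 mm above the bench, 7 mm below the working top.
- block: Machined aluminium specimen block, loose, 70 (x) x 40 (y) x 56 mm high (z), about 0.34 to 0.5 kg, with a shallow slot 14 mm wide and 6 mm deep across the middle of its top. Origin: centre of its underside; x along its long side. It stands upright on the bench, on the left or right of the stage, at a varying yaw. In the corner its origin lies 20 mm from the long fence and 35 mm from the short one, its x axis along the stage's y (either way round).
- pusher: Hand pusher standing on the bench on the other side of the stage, 0.13 to 0.21 kg: black foot 104 (x) x 24 (y) mm, 25 mm high, under a wooden back 108 x 28 mm, 12 mm thick (37 mm above the underside), with an upright wooden grip on top, 70 (x) x 22 (y) mm, reaching from 37 to 79 mm above the underside: pinch the grip across its 22 mm thickness from above. Origin: centre of the underside; x along its length. Its yaw varies.
- offcut_bar: Loose steel bar end 22 x 18 x 18 mm, 50 g, lying on the stage top. The three offcuts lie with their centres within 37 mm of the stage's x = 0 line and between stage y = -40 and +15 mm. Origin: its centre.
- offcut_round: Loose round steel offcut, diameter 22 mm, 18 mm high, 50 g, standing on the stage top. Origin: its centre.
- offcut_angle: Loose L-shaped steel offcut, 24 x 22 x 18 mm high, 40 g, on the stage top. Origin: centre of its outer box.
- mouse: Black computer mouse 100 x 58 x 32 mm on the bench, bystander, far left. Origin: centre of its underside.
- jar: White plastic jar, diameter 48, 70 mm high, on the bench, bystander, far right. Origin: centre of its underside.
- puck: Grey round resin specimen puck, diameter 32, 20 mm high, on the bench between robot and stage, bystander. Origin: centre of its underside.
Things that resemble listed ones, but are neither listed nor needed, are in the scene too. Leave any green or red look-alike of the block alone.

How it is judged:
By the outcome, as a careful person would: the job done as asked, in the order asked, and still so for the second after the job is handed in, while the arm keeps its last pose, push and grip.
It also fails if it takes over 72 s, if anything falls off the work surface, if the arm or the gripper's body presses on something with over 40 N, if the wrist force passes 120 N, or if a joint passes its speed limit or range.

## Working session

There is one attempt and no reset: what is moved stays moved. The work goes in short steps, Python scripts to look and compute and a tool call to move; the robot and the scene stay as the last step left them, time stands still between calls to the robot, and variables do not carry over. Pictures are saved under pics/ and viewed, and the job is handed in when it is done.

Besides the shell and the picture viewer there is one more tool, called after "Call:" by a JSON object that holds its "fn" and its "kwargs". apply_moves: Moves the arm, as the interface text tells. Its arguments: {"type":"object","properties":{"increments":{"type":"array","items":{"type":"object","properties":{"x":{"type":"number"},"y":{"type":"number"},"z":{"type":"number"},"ax":{"type":"number"},"ay":{"type":"number"},"az":{"type":"number"},"grip":{"type":"number"}}}}},"required":["increments"]}

```bash
ls; mkdir -p pics; python3 - <<'E'
from bench import ctrl, vision
import cv2
o=ctrl.get_obs(); print(o)
for n in ("scene","top","wrist"):
    im=vision.camera(n); cv2.imwrite(f"pics/{n}0.png",im[:,:,::-1])
    p=vision.camera_params(n); print(n,p)
E
```

```text
pics
{'time_s': 0.0, 'q': array([-1.32629025e+00,  1.81530357e-01,  1.60802809e+00, -3.45081464e-05,
        1.35377562e+00, -2.06300690e-01]), 'dq': array([ 1.63628405e-05,  2.46836553e-03,  7.51182258e-05, -2.83536123e-04,
        1.12666624e-03,  1.27702325e-03]), 'joint_efforts': array([ 1.44599169e-03, -4.44874156e+01, -3.51332188e+01, -2.07684393e-04,
        9.11073148e-03,  1.23580352e-05]), 'eef_pos': array([ 0.25040207, -0.51704294,  0.25538041]), 'eef_rot': array([ 0.59952134, -0.5986846 ,  0.37605171, -0.37514801]), 'wrist_force': array([-0.72300086, -0.09677137, -0.04926574]), 'torque': array([0.03231302, 0.03521154, 0.02214497]), 'opening': 0.9985688677870862}
scene {'intrinsics': array([[452.22187771,   0.        , 314.54571187],
       [  0.        , 452.22187771, 204.71353151],
       [  0.        ,   0.        ,   1.        ]]), 'R': array([[-0.88483663,  0.46581194,  0.00913092],
       [ 0.39331203,  0.75733734, -0.52129243],
       [-0.24973943, -0.45766733, -0.85332926]]), 't': array([ 0.49685492, -0.13784021,  1.27216205])}
top {'intrinsics': array([[458.71992277,   0.        , 320.12410687],
       [  0.        , 458.71992277, 190.81623422],
       [  0.        ,   0.        ,   1.        ]]), 'R': array([[ 0.01132628, -0.99991088, -0.00706728],
       [-0.9877744 , -0.0100893 , -0.15556328],
       [ 0.15547811,  0.00874283, -0.98780065]]), 't': array([-0.03276404,  0.54916496,  1.37957043])}
wrist {'intrinsics': array([[314.40479976,   0.        , 325.18532122],
       [  0.        , 314.40479976, 199.13084774],
       [  0.        ,   0.        ,   1.        ]]), 'R': array([[ 0.43550399, -0.90018535, -0.00161356],
       [-0.86039368, -0.41677875,  0.29328858],
       [-0.26468658, -0.12634005, -0.9560226 ]]), 't': array([-0.57362328, -0.03614796,  0.37898559])}
```

View pics/top0.png

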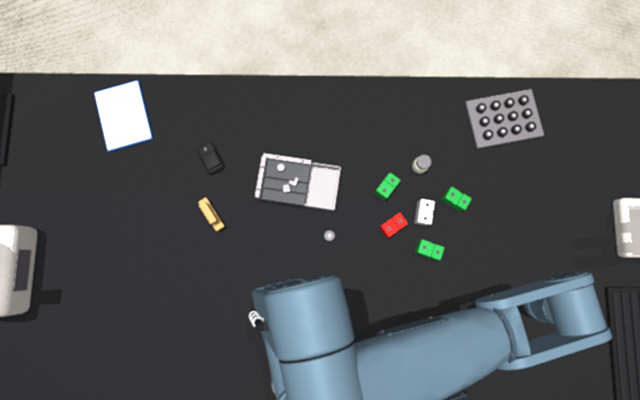

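View pics/scene0.png

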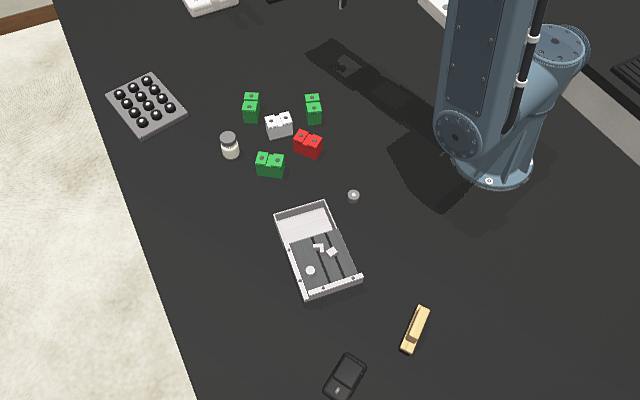

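View pics/wrist0.png

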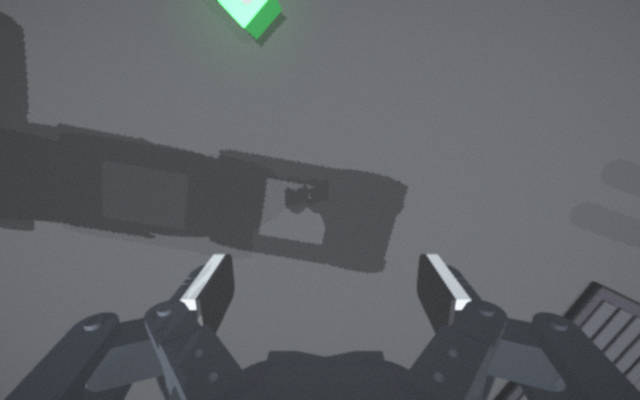

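```bash
cat > h.py <<'E'
import numpy as np, cv2
from scipy.spatial.transform import Rotation as Rn
def rot(q): return Rn.from_quat([q[1],q[2],q[3],q[0]])
def ray(p,uv,z):
    K=p["intrinsics"];R=p["R"];t=p["t"]
    d=R.T@np.linalg.solve(K,np.array([uv[0],uv[1],1.])); c=-R.T@t
    return c+d*(z-c[2])/d[2]
def proj(p,X):
    x=np.atleast_2d(X)@p["R"].T+p["t"]; x=x@p["intrinsics"].T
    return x[:,:2]/x[:,2:]
E
python3 - <<'E'
from bench import *
from h import *
o=ctrl.get_obs(); print(rot(o["eef_rot"]).as_matrix().round(3))
p=vision.camera_params("top")
zs=dict(stage=0,corner=.045,tray=.003,block=0,pusher=0,offcut_bar=.054,offcut_round=.054,offcut_angle=.054,mouse=0,jar=0,puck=0,fence_long=.045,fence_short=.045)
for n,z in zs.items():
    for r in pinpoint("top",n)[:3]:
        print(n,round(r["p"],2),np.round(r["xy"],1),ray(p,r["xy"],z).round(4))
print(ctrl.get_obs()["time_s"])
E
```

```text
[[ 0.436 -0.     0.9  ]
 [-0.9    0.001  0.436]
 [-0.001 -1.     0.   ]]
stage 0.75 [286.7 183.6] [0.5786 0.0809 0.    ]
corner 0.56 [269.3 159. ] [0.6484 0.1335 0.045 ]
tray 0.72 [321.9 188.1] [ 0.5646 -0.0321  0.003 ]
block 0.81 [424.9 211. ] [ 0.4949 -0.3592  0.    ]
block 0.78 [424.  247.2] [ 0.3809 -0.3536  0.    ]
block 0.7 [454.  197.3] [ 0.5397 -0.4526  0.    ]
offcut_bar 0.5 [286.7 188.7] [0.5533 0.0761 0.054 ]
offcut_round 0.41 [280.2 168.6] [0.6162 0.0977 0.054 ]
offcut_angle 0.51 [293.5 181.1] [0.5773 0.0556 0.054 ]
mouse 0.67 [213.8 155. ] [0.6702 0.3194 0.    ]
jar 0.49 [417.1 166.2] [ 0.6396 -0.3376  0.    ]
fence_long 0.67 [284.7 189.7] [0.5515 0.083  0.045 ]
fence_long 0.63 [294.3 183.1] [0.5726 0.0536 0.045 ]
fence_long 0.48 [285.4 157.1] [0.655  0.0832 0.045 ]
fence_short 0.49 [262.1 176.2] [0.5934 0.1544 0.045 ]
0.8
```

Candidates: the silver block is at top px (425,211). Look-alikes are green at (388,186), (458,198), (431,250) and red at (394,225). The pusher is the wooden thing at (210,214), the stage is at (287,182) and the tray at (322,187). I'll go over the stage and pusher for a close wrist view.

Call:
{"fn": "apply_moves", "kwargs": {"increments": [{"x":-50,"y":-10,"z":50,"grip":0},{"x":-50,"y":-10,"z":50,"grip":0},{"x":-50,"y":-10,"z":50,"grip":0},{"x":-50,"y":-10,"z":50,"grip":0},{"x":-50,"y":-10,"z":50,"grip":0},{"x":-50,"y":-10,"z":50,"grip":0},{"x":-50,"y":-10,"z":50,"grip":0},{"x":-50,"y":-10,"z":50,"grip":0},{"x":-50,"y":-10,"z":50,"grip":0},{"x":-50,"y":-10,"z":50,"grip":0},{"x":-50,"y":-10,"z":50,"grip":0},{"x":-50,"y":-10,"z":50,"grip":0}]}}

```text
invalid input
```

```bash
python3 - <<'E'
from bench import *
from h import *
import pickle
o=ctrl.get_obs(); print(o["time_s"],o["eef_pos"],rot(o["eef_rot"]).as_matrix().round(3).tolist(),o["q"].round(2))
p=vision.camera_params("wrist"); im=vision.camera("wrist"); cv2.imwrite("pics/w1.png",im[:,:,::-1])
pickle.dump(p,open("w1.pkl","wb"))
E
```

```text
0.8 [ 0.25054862 -0.51758103  0.25633757] [[0.436, 0.0, 0.9], [-0.9, -0.0, 0.436], [0.0, -1.0, -0.0]] [-1.33  0.18  1.61  0.    1.35 -0.21]
```

View pics/w1.png

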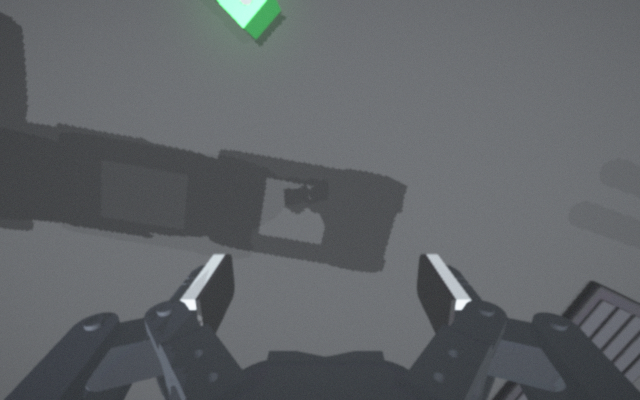

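The call was refused and nothing moved. I'll try a single row with every field filled in.

Call:
{"fn": "apply_moves", "kwargs": {"increments": [{"x":-4.0,"y":-0.8,"z":4.0,"ax":0.0,"ay":0.0,"az":0.0,"grip":0.0}]}}

```text
time_s: 0.98
eef_pos: [0.2681, -0.4654, 0.2633]
eef_rot: [0.599, -0.598, 0.377, -0.376]
wrist_force: [0.6, 0.0, 0.8]
opening: 1.0
```

Call:
{"fn": "apply_moves", "kwargs": {"increments": [{"x":-46.0,"y":-9.0,"z":46.0,"ax":0.0,"ay":0.0,"az":0.0,"grip":0.0},{"x":-46.0,"y":-9.0,"z":46.0,"ax":0.0,"ay":0.0,"az":0.0,"grip":0.0},{"x":-46.0,"y":-9.0,"z":46.0,"ax":0.0,"ay":0.0,"az":0.0,"grip":0.0},{"x":-46.0,"y":-9.0,"z":46.0,"ax":0.0,"ay":0.0,"az":0.0,"grip":0.0},{"x":-46.0,"y":-9.0,"z":46.0,"ax":0.0,"ay":0.0,"az":0.0,"grip":0.0},{"x":-46.0,"y":-9.0,"z":46.0,"ax":0.0,"ay":0.0,"az":0.0,"grip":0.0},{"x":-46.0,"y":-9.0,"z":46.0,"ax":0.0,"ay":0.0,"az":0.0,"grip":0.0},{"x":-46.0,"y":-9.0,"z":46.0,"ax":0.0,"ay":0.0,"az":0.0,"grip":0.0},{"x":-46.0,"y":-9.0,"z":46.0,"ax":0.0,"ay":0.0,"az":0.0,"grip":0.0},{"x":-46.0,"y":-9.0,"z":46.0,"ax":0.0,"ay":0.0,"az":0.0,"grip":0.0},{"x":-46.0,"y":-9.0,"z":46.0,"ax":0.0,"ay":0.0,"az":0.0,"grip":0.0},{"x":-46.0,"y":-9.0,"z":46.0,"ax":0.0,"ay":0.0,"az":0.0,"grip":0.0}]}}

```text
time_s: 2.48
eef_pos: [0.4842, 0.1501, 0.3538]
eef_rot: [0.599, -0.599, 0.376, -0.375]
wrist_force: [-0.3, -1.3, 0.5]
opening: 1.002
```

```bash
python3 - <<'E'
from bench import *
from h import *
import pickle
o=ctrl.get_obs(); print(o["time_s"],o["eef_pos"],o["q"].round(2))
p=vision.camera_params("wrist"); im=vision.camera("wrist"); cv2.imwrite("pics/w2.png",im[:,:,::-1])
pickle.dump(p,open("w2.pkl","wb"))
zs=dict(stage=0,corner=.045,tray=.003,pusher=0,offcut_bar=.054,offcut_round=.054,offcut_angle=.054,mouse=0)
for n,z in zs.items():
    for r in pinpoint("wrist",n)[:2]:
        print(n,round(r["p"],2),np.round(r["xy"],1),ray(p,r["xy"],z).round(4))
E
```

```text
2.475 [0.48420031 0.15007874 0.35381576] [ 0.07 -0.04  1.65  0.    1.54  1.19]
stage 0.95 [396.  108.6] [0.5895 0.0891 0.    ]
corner 0.82 [391.2  40.5] [0.6532 0.1431 0.045 ]
tray 0.78 [459.8 157.5] [ 0.5696 -0.0308  0.003 ]
pusher 0.71 [222.7 109. ] [0.4804 0.3132 0.    ]
offcut_bar 0.52 [397.8 135. ] [0.5575 0.0815 0.054 ]
offcut_round 0.66 [412.8  83.7] [0.6203 0.0959 0.054 ]
offcut_round 0.29 [225.  110.2] [0.4886 0.2951 0.054 ]
offcut_angle 0.69 [421.8 127.8] [0.579  0.0581 0.054 ]
```

View pics/w2.png

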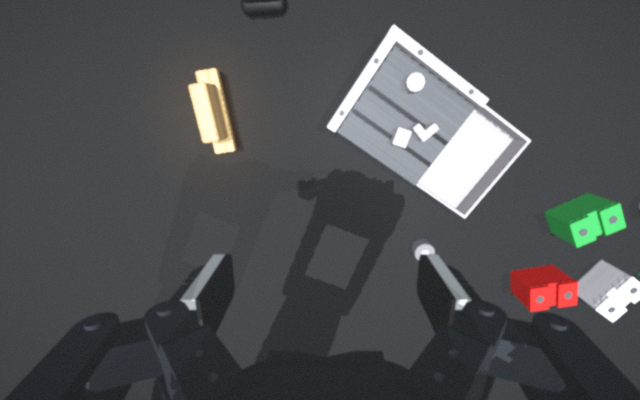

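The wrist view shows the pusher at (213,110), the stage at (410,110) with its corner near (391,40), three offcuts at (416,82), (402,137) and (427,131), and the tray at (470,155). I'll zoom in to fit the poses.

```bash
python3 - <<'E'
import cv2
im=cv2.imread("pics/w2.png")
a=cv2.resize(im[10:230,320:540],None,fx=3.4,fy=2.7,interpolation=cv2.INTER_CUBIC)
cv2.imwrite("pics/w2s.png",a)
b=cv2.resize(im[55:165,170:255],None,fx=5,fy=5,interpolation=cv2.INTER_CUBIC); cv2.imwrite("pics/w2p.png",b)
E
```

```text
(no output)
```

View pics/w2s.png

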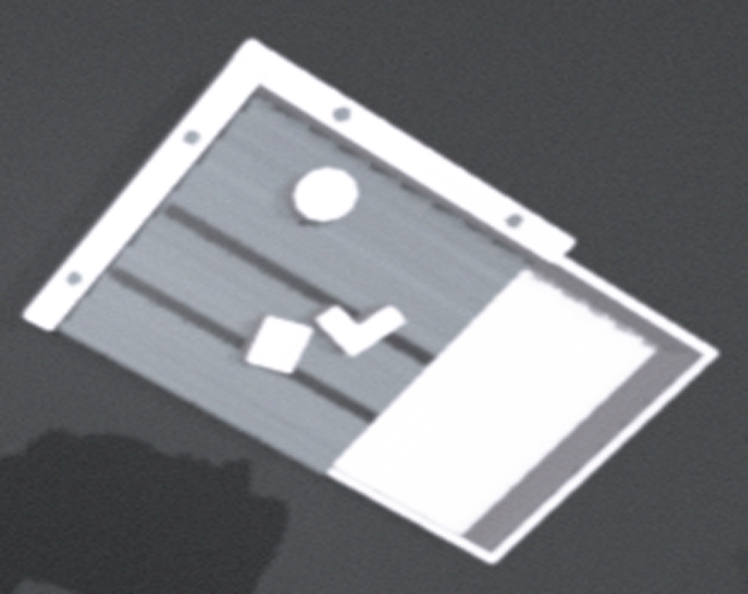

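View pics/w2p.png

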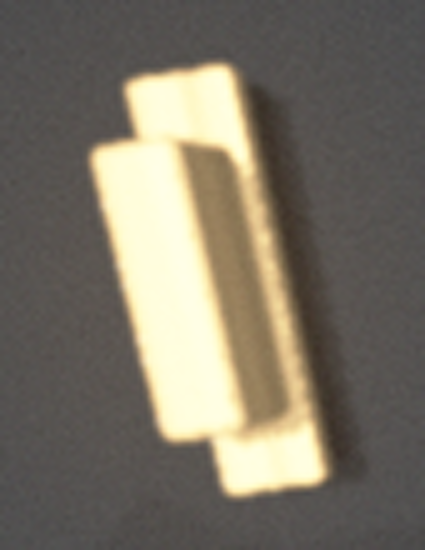

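```bash
cat > fit.py <<'E'
from h import *
import pickle
from scipy.optimize import least_squares
def fit(p,P,U,x0):
    P=np.array(P,float)/1000;U=np.array(U,float)
    def W(s):
        c,n=np.cos(s[2]),np.sin(s[2]);R=np.array([[c,-n,0],[n,c,0],[0,0,1]])
        return P@R.T+[s[0],s[1],0]
    f=lambda s:(proj(p,W(s))-U).ravel()
    r=least_squares(f,x0,loss="soft_l1")
    return r.x,f(r.x).reshape(-1,2).round(1)
E
python3 - <<'E'
from fit import *
p=pickle.load(open("w2.pkl","rb"))
P=[(68,-168,38),(-68,-168,38),(-70,75,77),(-70,63,77),(70,-75,61),(-70,-75,45),(58,63,77)]
U=[(718,352),(492,562),(25,317),(50,330),(575,242),(330,472),(260,88)]
U=[(320+a/3.4,10+b/2.7) for a,b in U]
s,r=fit(p,P,U,[.58,.08,-.1]); print("stage",s.round(4),np.degrees(s[2]),r.tolist())
P=[(54,14,37),(54,-14,37),(-54,-14,37),(-54,14,37),(35,11,79),(35,-11,79),(-35,-11,79),(-35,11,79)]
U=[(125,82),(238,64),(330,480),(226,497),(92,145),(180,140),(244,432),(163,441)]
U=[(170+a/5,55+b/5) for a,b in U]
for y0 in (.6,): 
  g,r=fit(p,P,U,[.48,.31,y0]); print("pusher",g.round(4),np.degrees(g[2]),r.tolist())
c,n=np.cos(s[2]),np.sin(s[2]);R=np.array([[c,-n],[n,c]])
for nm,a,b,z in (("round",326,195,.063),("bar",280,345,.063),("angleL",318,316,.063),("angleR",404,318,.063),("angleB",352,355,.063),("barL",247,350,.063),("barB",292,373,.063)):
    X=ray(p,(320+a/3.4,10+b/2.7),z)[:2]; print(nm,X.round(4),((X-s[:2])@R*1000).round(1))
np.save("stage.npy",s);np.save("pusher.npy",g)
E
```

```text
stage [ 0.5859  0.0864 -0.1357] -7.776078333066336 [[0.2, -0.1], [0.4, 0.3], [-1.1, 0.3], [-0.3, 1.0], [0.5, -0.6], [-1.5, 1.9], [1.5, -5.4]]
pusher [0.4779 0.3093 0.5831] 33.41089228413335 [[0.5, -0.6], [-0.7, -0.1], [-0.9, 0.5], [0.0, -0.2], [-0.5, 0.3], [0.3, -1.3], [1.2, 0.2], [0.0, 0.8]]
round [0.6219 0.0953] [34.4 13.6]
bar [0.5569 0.0767] [-27.5 -13.6]
angleL [0.5747 0.0707] [ -9.1 -17.1]
angleR [0.5878 0.0414] [  7.9 -44.3]
angleB [0.5646 0.05  ] [-16.2 -39. ]
barL [0.5494 0.0867] [-36.2  -4.6]
barB [0.5474 0.066 ] [-35.5 -25.4]
```

Call:
{"fn": "apply_moves", "kwargs": {"increments": [{"x":-14.6,"y":16.0,"z":6.4,"ax":0.0,"ay":-0.132,"az":0.0,"grip":0.0},{"x":-14.6,"y":16.0,"z":6.4,"ax":0.0,"ay":-0.132,"az":0.0,"grip":0.0},{"x":-14.6,"y":16.0,"z":6.4,"ax":0.0,"ay":-0.132,"az":0.0,"grip":0.0},{"x":-14.6,"y":16.0,"z":6.4,"ax":0.0,"ay":-0.132,"az":0.0,"grip":0.0},{"x":-14.6,"y":16.0,"z":6.4,"ax":0.0,"ay":-0.132,"az":0.0,"grip":0.0},{"x":-14.6,"y":20.0,"z":6.4,"ax":0.0,"ay":-0.132,"az":0.0,"grip":0.0}]}}

```text
time_s: 3.68
eef_pos: [0.4819, 0.3076, 0.1576]
eef_rot: [0.624, -0.619, 0.335, -0.339]
wrist_force: [-0.1, 1.2, -0.2]
opening: 1.0
```

```bash
python3 - <<'E'
from bench import *
from h import *
o=ctrl.get_obs(); print(o["time_s"],o["eef_pos"],rot(o["eef_rot"]).as_matrix().round(3).tolist())
im=vision.camera("wrist"); cv2.imwrite("pics/w3.png",im[:,:,::-1])
s=np.load("pusher.npy");d=np.array([*s[:2],.068])-o["eef_pos"];print((rot(o["eef_rot"]).as_matrix().T@d*100).round(2))
E
```

```text
3.675 [0.48194543 0.30755746 0.15757394] [[0.547, 0.008, 0.837], [-0.837, 0.003, 0.546], [0.001, -1.0, 0.008]]
[-0.38  8.95 -0.32]
```

View pics/w3.png

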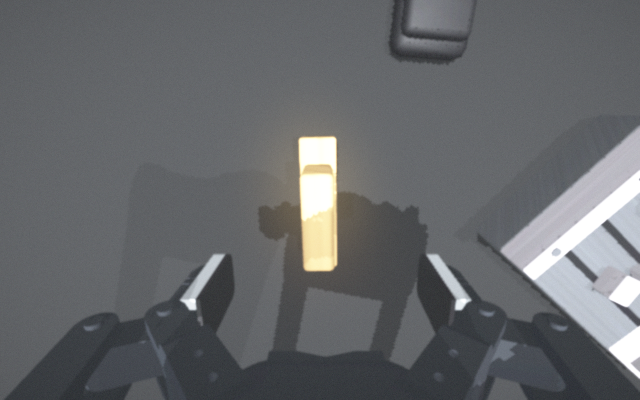

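The pusher lies aligned between the open fingers, with the grip at (318,215). I'll descend and close.

Call:
{"fn": "apply_moves", "kwargs": {"increments": [{"x":-0.4,"y":8.9,"z":-0.3,"ax":0.0,"ay":0.0,"az":0.0,"grip":0.0},{"x":-0.4,"y":8.9,"z":-0.3,"ax":0.0,"ay":0.0,"az":0.0,"grip":0.0},{"x":-0.4,"y":8.9,"z":-0.3,"ax":0.0,"ay":0.0,"az":0.0,"grip":0.5},{"x":-0.4,"y":8.9,"z":-0.3,"ax":0.0,"ay":0.0,"az":0.0,"grip":1.0},{"x":-0.4,"y":8.9,"z":-0.3,"ax":0.0,"ay":0.0,"az":0.0,"grip":1.0},{"x":-0.4,"y":8.9,"z":-0.3,"ax":0.0,"ay":0.0,"az":0.0,"grip":1.0},{"x":-0.4,"y":8.9,"z":-0.3,"ax":0.0,"ay":0.0,"az":0.0,"grip":1.0}]}}

```text
time_s: 4.6
eef_pos: [0.4743, 0.3076, 0.0634]
eef_rot: [0.622, -0.622, 0.337, -0.337]
wrist_force: [-0.8, -1.0, 7.6]
opening: 0.251
```

```bash
python3 - <<'E'
from bench import *
from h import *
im=vision.camera("wrist"); cv2.imwrite("pics/w4.png",im[:,:,::-1])
o=ctrl.get_obs(); print(o["time_s"],o["eef_pos"],o["wrist_force"],o["torque"],o["opening"],o["dq"].round(3))
E
```

```text
4.65 [0.47425006 0.30763691 0.06341264] [-1.31172415 -0.06912638  8.20779939] [-0.19519305  0.12045287 -0.02560862] 0.2481889208198363 [-0.001  0.002  0.    -0.001  0.    -0.001]
```

View pics/w4.png

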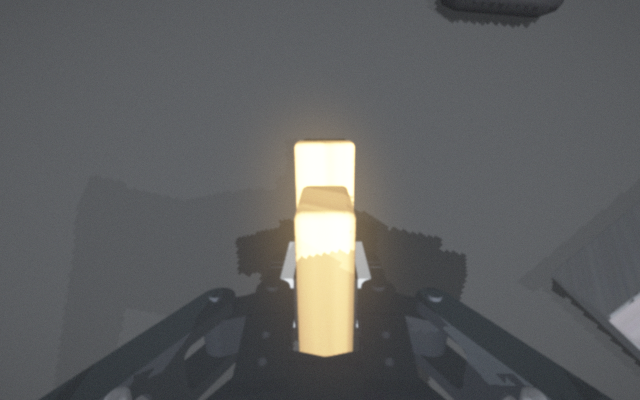

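The grip is held at 21 mm, matching the grip's 22 mm thickness. I'll lift, turn to the stage's yaw and hover over the start of the sweep.

Call:
{"fn": "apply_moves", "kwargs": {"increments": [{"x":0.0,"y":-6.0,"z":0.0,"ax":0.0,"ay":0.0,"az":0.0,"grip":1.0},{"x":0.0,"y":-12.0,"z":0.0,"ax":0.0,"ay":0.0,"az":0.0,"grip":1.0},{"x":0.0,"y":-12.0,"z":0.0,"ax":0.0,"ay":0.0,"az":0.0,"grip":1.0},{"x":21.1,"y":-12.5,"z":0.0,"ax":0.0,"ay":0.719,"az":0.0,"grip":1.0},{"x":21.1,"y":-12.5,"z":0.0,"ax":0.0,"ay":0.719,"az":0.0,"grip":1.0},{"x":21.1,"y":-12.5,"z":0.0,"ax":0.0,"ay":0.719,"az":0.0,"grip":1.0},{"x":21.1,"y":-12.5,"z":0.0,"ax":0.0,"ay":0.719,"az":0.0,"grip":1.0},{"x":21.1,"y":-12.5,"z":0.0,"ax":0.0,"ay":0.719,"az":0.0,"grip":1.0},{"x":21.1,"y":-12.5,"z":0.0,"ax":0.0,"ay":0.719,"az":0.0,"grip":1.0},{"x":21.1,"y":-12.5,"z":0.0,"ax":0.0,"ay":0.719,"az":0.0,"grip":1.0}]}}

```text
time_s: 5.9
eef_pos: [0.5885, 0.132, 0.188]
eef_rot: [0.464, -0.464, 0.534, -0.533]
wrist_force: [-0.5, 0.3, -2.3]
opening: 0.246
```

```bash
cat > st.py <<'E'
from bench import *
from h import *
import sys,pickle
def show(cam,name):
    p=vision.camera_params(cam); im=vision.camera(cam); cv2.imwrite(f"pics/{name}.png",im[:,:,::-1]); pickle.dump(p,open(f"{name}.pkl","wb")); return p,im
def state():
    o=ctrl.get_obs(); s=np.load("stage.npy"); M=rot(o["eef_rot"]).as_matrix()
    c,n=np.cos(s[2]),np.sin(s[2]);R=np.array([[c,-n],[n,c]])
    print("t",o["time_s"],"eef",o["eef_pos"].round(4),"F",o["wrist_force"].round(1),"open",round(o["opening"],3),"q",o["q"].round(2))
    print("in stage mm",((o["eef_pos"][:2]-s[:2])@R*1000).round(1),"yaw x_t rel stage deg",np.degrees(np.arctan2(M[1,0],M[0,0])-s[2]).round(2), "ytool",M[:,1].round(4))
    return o,M,s,R
E
python3 - <<'E'
from st import *
state(); show("wrist","w5")
E
```

```text
t 5.9 eef [0.5885 0.132  0.188 ] F [-0.5  0.3 -2.3] open 0.246 q [0.02 0.31 1.59 0.   1.24 1.73]
in stage mm [-3.7 45.5] yaw x_t rel stage deg -90.17 ytool [-7.e-04  5.e-04 -1.e+00]
```

View pics/w5.png

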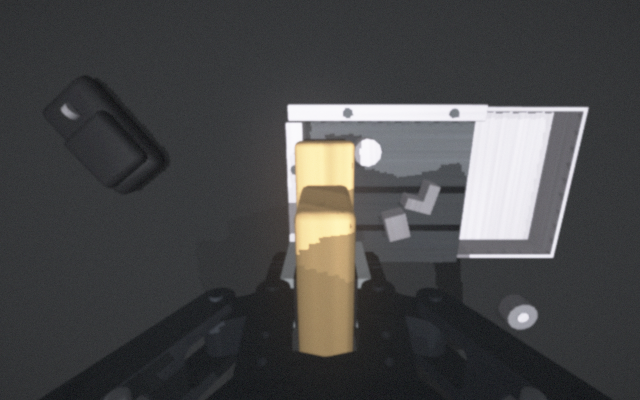

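```bash
python3 - <<'E'
from fit import *
from st import state
p=pickle.load(open("w5.pkl","rb"))
o,M,s,R=state()
for uv in ((325,142),(298,142),(353,142)):
    X=ray(p,uv,o["eef_pos"][2]-.0634+.037)[:2]; print("front edge stage",((X-s[:2])@R*1000).round(1))
P=[(68,-168,38),(-68,-168,38),(70,-75,61),(58,-75,61),(70,75,61),(-70,-75,45)]
U=[(587,108),(553,258),(487,105),(487,119),(288,105),(457,262)]
g,r=fit(p,P,U,s); print(s,g.round(4),r.tolist())
im=cv2.imread("pics/w5.png");cv2.imwrite("pics/w5z.png",cv2.resize(im[90:270,270:600],None,fx=2.4,fy=3,interpolation=cv2.INTER_CUBIC))
E
```

```text
t 5.95 eef [0.5886 0.132  0.1881] F [ 0.   0.9 -1.8] open 0.251 q [0.02 0.31 1.59 0.   1.24 1.73]
in stage mm [-3.5 45.5] yaw x_t rel stage deg -90.18 ytool [-3.e-04  4.e-04 -1.e+00]
front edge stage [55.2 46.8]
front edge stage [55.2 59. ]
front edge stage [55.2 34.3]
[ 0.58594486  0.0864342  -0.13571817] [ 0.5864  0.0871 -0.1391] [[1.7, -0.9], [-0.0, -0.2], [1.7, -0.2], [-0.7, 2.4], [-1.7, -0.3], [-0.2, 1.4]]
```

View pics/w5z.png

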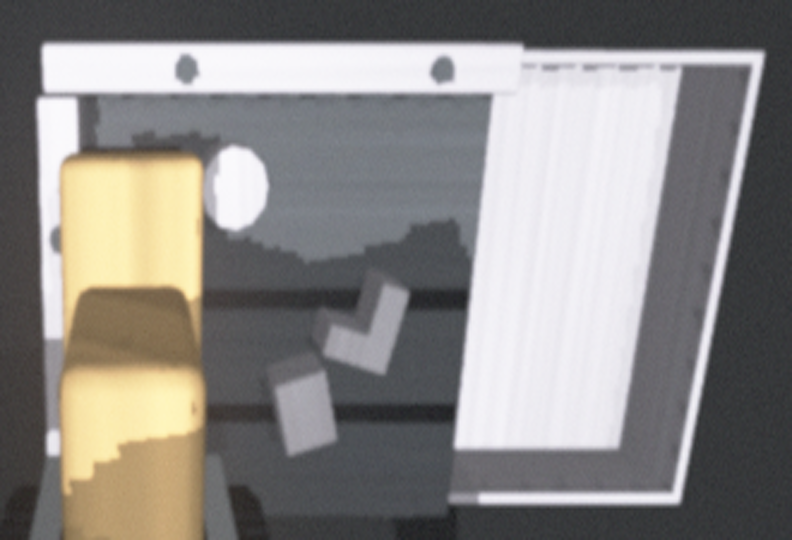

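The pusher's front edge is at stage x 55 and its body spans y 34–59, so it clears the fence and the round offcut. I'll lower it.

Call:
{"fn": "apply_moves", "kwargs": {"increments": [{"x":0.2,"y":4.0,"z":0.0,"ax":0.0,"ay":0.0,"az":0.0,"grip":1.0},{"x":0.2,"y":7.0,"z":0.0,"ax":0.0,"ay":0.0,"az":0.0,"grip":1.0},{"x":0.2,"y":7.6,"z":0.0,"ax":0.0,"ay":0.0,"az":0.0,"grip":1.0},{"x":0.2,"y":7.6,"z":0.0,"ax":0.0,"ay":0.0,"az":0.0,"grip":1.0},{"x":0.2,"y":7.6,"z":0.0,"ax":0.0,"ay":0.0,"az":0.0,"grip":1.0}]}}

```text
time_s: 6.58
eef_pos: [0.5895, 0.1303, 0.1139]
eef_rot: [-0.465, 0.463, -0.533, 0.534]
wrist_force: [-0.0, -0.4, -1.2]
opening: 0.249
```

```bash
python3 - <<'E'
from st import *
state()
E
```

```text
t 6.575 eef [0.5895 0.1303 0.1139] F [-0.  -0.4 -1.2] open 0.249 q [0.02 0.4  1.64 0.   1.1  1.73]
in stage mm [-2.4 44. ] yaw x_t rel stage deg -90.15 ytool [ 2.7e-03  5.0e-04 -1.0e+00]
```

Call:
{"fn": "apply_moves", "kwargs": {"increments": [{"x":0.0,"y":0.35,"z":0.0,"ax":0.0,"ay":0.0,"az":0.0,"grip":1.0},{"x":0.0,"y":0.35,"z":0.0,"ax":0.0,"ay":0.0,"az":0.0,"grip":1.0},{"x":1.0,"y":0.35,"z":0.0,"ax":0.0,"ay":0.0,"az":0.0,"grip":1.0},{"x":2.2,"y":0.35,"z":0.0,"ax":0.0,"ay":0.0,"az":0.0,"grip":1.0},{"x":3.4,"y":0.35,"z":0.0,"ax":0.0,"ay":0.0,"az":0.0,"grip":1.0},{"x":4.6,"y":0.35,"z":0.0,"ax":0.0,"ay":0.0,"az":0.0,"grip":1.0},{"x":5.8,"y":0.35,"z":0.0,"ax":0.0,"ay":0.0,"az":0.0,"grip":1.0},{"x":7.0,"y":0.35,"z":0.0,"ax":0.0,"ay":0.0,"az":0.0,"grip":1.0}]}}

```text
time_s: 7.58
eef_pos: [0.5797, 0.0601, 0.1104]
eef_rot: [-0.465, 0.463, -0.533, 0.534]
wrist_force: [0.0, -0.1, -1.4]
opening: 0.251
```

```bash
python3 - <<'E'
from st import *
state(); show("wrist","w6"); show("top","t6")
im=cv2.imread("pics/t6.png");cv2.imwrite("pics/t6z.png",cv2.resize(im[130:230,230:360],None,fx=5,fy=5,interpolation=cv2.INTER_CUBIC))
E
```

```text
t 7.575 eef [0.5797 0.0601 0.1104] F [ 0.  -0.1 -1.4] open 0.251 q [-0.1   0.37  1.7   0.    1.08  1.61]
in stage mm [ -2.6 -26.9] yaw x_t rel stage deg -90.16 ytool [ 2.7e-03  5.0e-04 -1.0e+00]
```

View pics/w6.png

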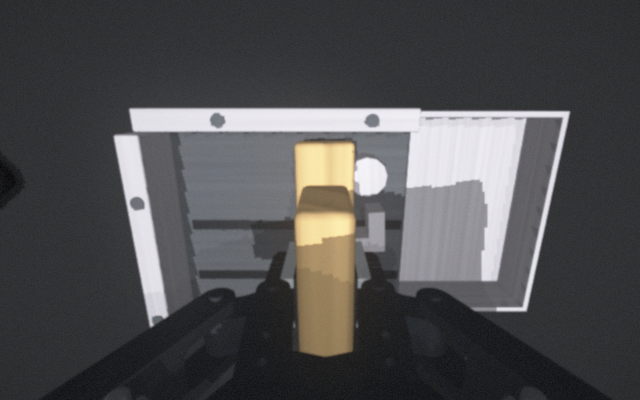

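The round offcut (370,177) and the angle (376,228) are being carried ahead of the foot. I'll continue past the edge.

Call:
{"fn": "apply_moves", "kwargs": {"increments": [{"x":1.2,"y":0.0,"z":0.0,"ax":0.0,"ay":0.0,"az":0.0,"grip":1.0},{"x":2.2,"y":0.0,"z":0.0,"ax":0.0,"ay":0.0,"az":0.0,"grip":1.0},{"x":3.2,"y":0.0,"z":0.0,"ax":0.0,"ay":0.0,"az":0.0,"grip":1.0},{"x":4.2,"y":0.0,"z":0.0,"ax":0.0,"ay":0.0,"az":0.0,"grip":1.0},{"x":5.2,"y":0.0,"z":0.0,"ax":0.0,"ay":0.0,"az":0.0,"grip":1.0},{"x":6.2,"y":0.0,"z":0.0,"ax":0.0,"ay":0.0,"az":0.0,"grip":1.0},{"x":6.6,"y":0.0,"z":0.0,"ax":0.0,"ay":0.0,"az":0.0,"grip":1.0},{"x":6.6,"y":0.0,"z":0.0,"ax":0.0,"ay":0.0,"az":0.0,"grip":1.0},{"x":6.6,"y":-7.0,"z":0.0,"ax":0.0,"ay":0.0,"az":0.0,"grip":1.0},{"x":6.6,"y":-11.0,"z":0.0,"ax":0.0,"ay":0.0,"az":0.0,"grip":1.0},{"x":1.6,"y":-11.0,"z":0.0,"ax":0.0,"ay":0.0,"az":0.0,"grip":1.0},{"x":-2.4,"y":-11.0,"z":0.0,"ax":0.0,"ay":0.0,"az":0.0,"grip":1.0}]}}

```text
time_s: 9.18
eef_pos: [0.5833, 0.0847, 0.2216]
eef_rot: [-0.465, 0.462, -0.533, 0.535]
wrist_force: [-0.3, 0.1, -2.5]
opening: 0.249
```

```bash
python3 - <<'E'
from st import *
state(); show("wrist","w7")
E
```

```text
t 9.175 eef [0.5833 0.0847 0.2216] F [-0.3  0.1 -2.5] open 0.249 q [-0.06  0.24  1.61  0.    1.29  1.65]
in stage mm [-2.4 -2. ] yaw x_t rel stage deg -90.25 ytool [ 4.7e-03  3.0e-04 -1.0e+00]
```

View pics/w7.png

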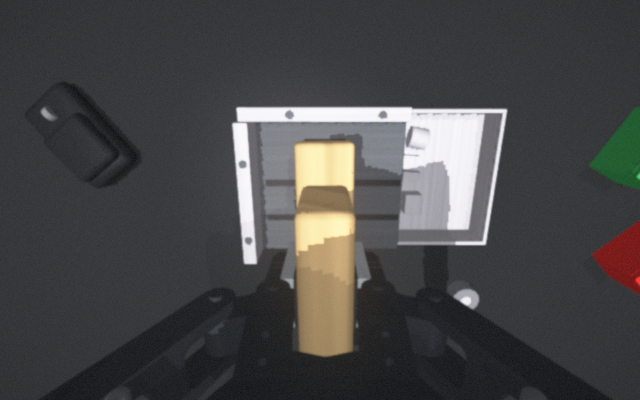

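Call:
{"fn": "apply_moves", "kwargs": {"increments": [{"x":-20.6,"y":0.0,"z":-13.8,"ax":0.0,"ay":-0.717,"az":0.0,"grip":1.0},{"x":-20.6,"y":0.0,"z":-13.8,"ax":0.0,"ay":-0.717,"az":0.0,"grip":1.0},{"x":-20.6,"y":0.0,"z":-13.8,"ax":0.0,"ay":-0.717,"az":0.0,"grip":1.0},{"x":-20.6,"y":0.0,"z":-13.8,"ax":0.0,"ay":-0.717,"az":0.0,"grip":1.0},{"x":-20.6,"y":2.0,"z":-13.8,"ax":0.0,"ay":-0.717,"az":0.0,"grip":1.0},{"x":-20.6,"y":8.0,"z":-13.8,"ax":0.0,"ay":-0.717,"az":0.0,"grip":1.0},{"x":-20.6,"y":13.0,"z":-13.8,"ax":0.0,"ay":-0.717,"az":0.0,"grip":1.0},{"x":-20.6,"y":15.2,"z":-13.8,"ax":0.0,"ay":-0.717,"az":0.0,"grip":1.0},{"x":-20.6,"y":15.2,"z":-13.8,"ax":0.0,"ay":-0.717,"az":0.0,"grip":1.0},{"x":-20.6,"y":15.2,"z":-13.8,"ax":0.0,"ay":-0.717,"az":0.0,"grip":1.0}]}}

```text
time_s: 10.48
eef_pos: [0.476, 0.3134, 0.0707]
eef_rot: [0.624, -0.62, 0.335, -0.337]
wrist_force: [0.3, 0.1, -1.1]
opening: 0.251
```

```bash
python3 - <<'E'
from st import *
state()
E
```

```text
t 10.475 eef [0.476  0.3134 0.0707] F [ 0.3  0.1 -1.1] open 0.251 q [0.37 0.4  1.75 0.   0.99 1.36]
in stage mm [-139.6  210. ] yaw x_t rel stage deg -48.99 ytool [ 0.0059  0.0043 -1.    ]
```

Call:
{"fn": "apply_moves", "kwargs": {"increments": [{"x":0.0,"y":0.6,"z":0.0,"ax":0.0,"ay":0.0,"az":0.0,"grip":1.0},{"x":0.0,"y":0.7,"z":0.0,"ax":0.0,"ay":0.0,"az":0.0,"grip":1.0},{"x":0.0,"y":0.7,"z":0.0,"ax":0.0,"ay":0.0,"az":0.0,"grip":1.0}]}}

```text
time_s: 10.85
eef_pos: [0.4762, 0.3135, 0.064]
eef_rot: [0.625, -0.62, 0.335, -0.337]
wrist_force: [-0.4, 0.4, -2.2]
opening: 0.252
```

Call:
{"fn": "apply_moves", "kwargs": {"increments": [{"x":0.0,"y":0.2,"z":0.0,"ax":0.0,"ay":0.0,"az":0.0,"grip":1.0},{"x":0.0,"y":0.2,"z":0.0,"ax":0.0,"ay":0.0,"az":0.0,"grip":1.0}]}}

```text
time_s: 11.1
eef_pos: [0.4766, 0.3137, 0.0635]
eef_rot: [0.625, -0.62, 0.335, -0.337]
wrist_force: [-2.6, -0.7, 8.2]
opening: 0.252
```

Call:
{"fn": "apply_moves", "kwargs": {"increments": [{"x":0.0,"y":0.0,"z":0.0,"ax":0.0,"ay":0.0,"az":0.0,"grip":0.0},{"x":0.0,"y":0.0,"z":0.0,"ax":0.0,"ay":0.0,"az":0.0,"grip":0.0},{"x":0.0,"y":0.0,"z":0.0,"ax":0.0,"ay":0.0,"az":0.0,"grip":0.0},{"x":0.0,"y":-4.0,"z":0.0,"ax":0.0,"ay":0.0,"az":0.0,"grip":0.0},{"x":0.0,"y":-10.0,"z":0.0,"ax":0.0,"ay":0.0,"az":0.0,"grip":0.0},{"x":0.0,"y":-16.0,"z":0.0,"ax":0.0,"ay":0.0,"az":0.0,"grip":0.0},{"x":0.0,"y":-22.0,"z":0.0,"ax":0.0,"ay":0.0,"az":0.0,"grip":0.0}]}}

```text
time_s: 11.98
eef_pos: [0.4748, 0.3125, 0.2853]
eef_rot: [0.625, -0.62, 0.335, -0.337]
wrist_force: [1.0, 0.2, -0.3]
opening: 0.998
```

```bash
python3 - <<'E'
from st import *
o,M,s,R=state(); print(M.round(3)); show("wrist","w8")
for xy in ((.42,-.34),):
    d=np.array([*xy,.35])-o["eef_pos"]; print((M.T@d*100).round(1))
E
```

```text
t 11.975 eef [0.4748 0.3125 0.2853] F [ 1.   0.2 -0.3] open 0.998 q [0.37 0.14 1.6  0.   1.4  1.36]
in stage mm [-140.7  209. ] yaw x_t rel stage deg -48.99 ytool [ 0.0069  0.0046 -1.    ]
[[ 0.548  0.007  0.836]
 [-0.836  0.005  0.548]
 [-0.    -1.     0.008]]
[ 51.6  -6.8 -40.3]
```

View pics/w8.png

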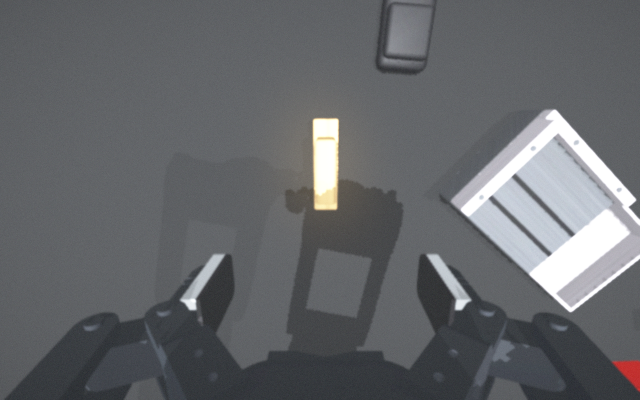

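The pusher is standing on the bench at (326,165) and the stage top is empty. Next I'll look at the block, stopping midway for a look into the tray.

Call:
{"fn": "apply_moves", "kwargs": {"increments": [{"x":25.0,"y":-4.0,"z":-18.0,"ax":0.0,"ay":0.55,"az":0.0,"grip":0.0},{"x":25.0,"y":-4.0,"z":-18.0,"ax":0.0,"ay":0.55,"az":0.0,"grip":0.0},{"x":25.0,"y":-4.0,"z":-18.0,"ax":0.0,"ay":0.55,"az":0.0,"grip":0.0},{"x":25.0,"y":-4.0,"z":-18.0,"ax":0.0,"ay":0.55,"az":0.0,"grip":0.0},{"x":25.0,"y":-4.0,"z":-18.0,"ax":0.0,"ay":0.55,"az":0.0,"grip":0.0},{"x":25.0,"y":-4.0,"z":-18.0,"ax":0.0,"ay":0.55,"az":0.0,"grip":0.0}]}}

```text
time_s: 12.78
eef_pos: [0.4643, 0.002, 0.3324]
eef_rot: [0.513, -0.499, 0.491, -0.497]
wrist_force: [0.1, 0.9, 0.0]
opening: 1.002
```

```bash
python3 - <<'E'
from st import *
o,M,s,R=state(); print(M.round(3)); show("wrist","w9")
d=np.array([.42,-.34,.33])-o["eef_pos"]; print((M.T@d*100).round(1))
E
```

```text
t 12.775 eef [0.4643 0.002  0.3324] F [0.1 0.9 0. ] open 1.002 q [-0.26 -0.15  1.79  0.01  1.48  1.29]
in stage mm [-109.1 -100.1] yaw x_t rel stage deg -80.87 ytool [ 0.0212  0.0081 -0.9997]
[[ 0.024  0.021  0.999]
 [-1.     0.008  0.023]
 [-0.008 -1.     0.021]]
[34.1 -0.1 -5.2]
```

View pics/w9.png

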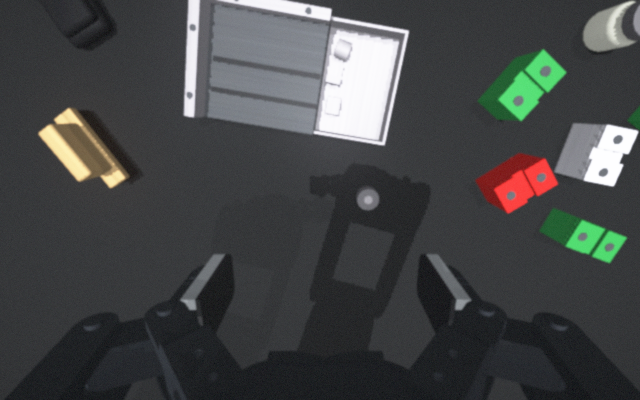

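All three offcuts lie in the tray, at (343,50), (335,75) and (333,105). On to the block.

```bash
cat >> st.py <<'E'
def goal(xyz,yawx):
    """increments (cm, rotvec) in tool frame to reach world xyz with tool x at yawx (rad), tool y down"""
    o=ctrl.get_obs();M=rot(o["eef_rot"]).as_matrix()
    c,n=np.cos(yawx),np.sin(yawx)
    T=np.array([[c,0,-n],[n,0,c],[0,-1,0]]); 
    if np.linalg.det(T)<0: T[:,2]*=-1
    assert abs(np.linalg.det(T)-1)<1e-6
    rv=Rn.from_matrix(M.T@T).as_rotvec()
    print("inc cm",(M.T@(np.array(xyz)-o["eef_pos"])*100).round(2),"rv",rv.round(3))
E
python3 - <<'E'
from st import *
goal([.42,-.34,.33],-np.pi/2)
E
```

```text
inc cm [34.29 -0.23 -5.29] rv [-0.02   0.026 -0.009]
```

Call:
{"fn": "apply_moves", "kwargs": {"increments": [{"x":34.0,"y":-0.2,"z":-5.3,"ax":-0.02,"ay":0.026,"az":-0.009,"grip":0.0},{"x":34.0,"y":-0.2,"z":-5.3,"ax":-0.02,"ay":0.026,"az":-0.009,"grip":0.0},{"x":34.0,"y":-0.2,"z":-5.3,"ax":-0.02,"ay":0.026,"az":-0.009,"grip":0.0},{"x":34.0,"y":-0.2,"z":-5.3,"ax":-0.02,"ay":0.026,"az":-0.009,"grip":0.0},{"x":34.0,"y":-0.2,"z":-5.3,"ax":-0.02,"ay":0.026,"az":-0.009,"grip":0.0},{"x":34.0,"y":-0.2,"z":-5.3,"ax":-0.02,"ay":0.026,"az":-0.009,"grip":0.0},{"x":34.0,"y":-0.2,"z":-5.3,"ax":-0.02,"ay":0.026,"az":-0.009,"grip":0.0},{"x":34.0,"y":-0.2,"z":-5.3,"ax":-0.02,"ay":0.026,"az":-0.009,"grip":0.0}]}}

```text
time_s: 13.82
eef_pos: [0.4207, -0.3355, 0.329]
eef_rot: [0.501, -0.5, 0.5, -0.499]
wrist_force: [-0.7, 0.9, -0.2]
opening: 0.999
```

```bash
python3 - <<'E'
from st import *
o,M,s,R=state(); p,im=show("wrist","w10")
for r in pinpoint("wrist","block")[:5]: print(round(r["p"],2),np.round(r["xy"],1),ray(p,r["xy"],0).round(4))
E
```

```text
t 13.825 eef [ 0.4207 -0.3355  0.329 ] F [-0.7  0.9 -0.2] open 0.999 q [-0.89  0.05  1.61  0.    1.49  0.67]
in stage mm [-106.7 -440.4] yaw x_t rel stage deg -82.14 ytool [-1.0e-04  1.9e-03 -1.0e+00]
0.94 [342.  185.9] [ 0.3802 -0.3583  0.    ]
0.88 [339.7 105. ] [ 0.4935 -0.3533  0.    ]
0.8 [413.4  73.4] [ 0.5336 -0.4499  0.    ]
0.67 [248.8  42.1] [ 0.5708 -0.2353  0.    ]
```

View pics/w10.png

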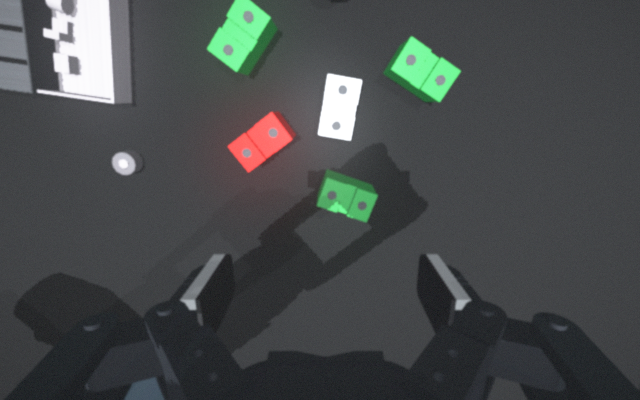

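```bash
python3 - <<'E'
import cv2
im=cv2.imread("pics/w10.png");cv2.imwrite("pics/w10z.png",cv2.resize(im[60:150,290:390],None,fx=6,fy=6,interpolation=cv2.INTER_CUBIC))
E
```

```text
(no output)
```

View pics/w10z.png

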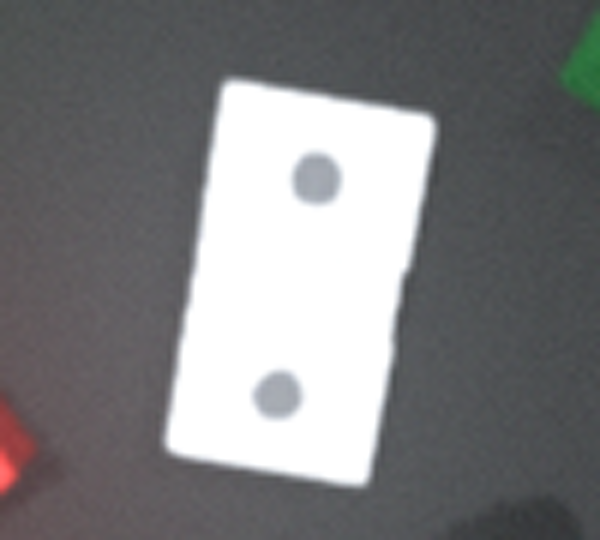

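```bash
python3 - <<'E'
from fit import *
from st import *
p=pickle.load(open("w10.pkl","rb"))
U=[(222,79),(437,117),(370,486),(165,453)]
U=[(290+a/6,60+b/6) for a,b in U]
P=[(35,20,56),(35,-20,56),(-35,-20,56),(-35,20,56)]
g,r=fit(p,P,U,[.495,-.355,-.1]); print(g.round(4),np.degrees(g[2]),r.tolist()); np.save("block.npy",g)
# other blocks centres at z .056 top (image centre of top), relative in block frame
c,n=np.cos(g[2]),np.sin(g[2]);R=np.array([[c,-n],[n,c]])
for nm,uv in (("greenL",(241,36)),("greenR",(422,70)),("red",(261,142)),("redtopcorner",(293,131)),("redR",(278,112)),("gR",(386,72)),("greenBR",(377,180))):
    X=ray(p,uv,.056)[:2];print(nm,((X-g[:2])@R*1000).round(0))
goal([g[0],g[1],.16],g[2]-np.pi/2)
goal([g[0],g[1],.047],g[2]-np.pi/2)
E
```

```text
[ 0.4904 -0.3509 -0.1552] -8.891823007007861 [[0.7, 0.9], [-1.1, 0.3], [-0.7, -0.9], [1.1, -0.6]]
greenL [ 59. 122.]
greenR [ 56. -86.]
red [-54.  89.]
redtopcorner [-35.  51.]
redR [-16.  72.]
gR [ 48. -46.]
greenBR [-79. -62.]
inc cm [ 1.58 16.95  6.97] rv [-0.     0.157 -0.001]
inc cm [ 1.59 28.25  6.96] rv [-0.     0.157 -0.001]
```

The silver block, px (340,105), fits the 70×40 model at about (0.490, -0.351) with yaw -9°, and its finger paths clear the red and green look-alikes. I'll go above it.

Call:
{"fn": "apply_moves", "kwargs": {"increments": [{"x":1.6,"y":15.5,"z":7.0,"ax":0.0,"ay":0.157,"az":0.0,"grip":0.0},{"x":1.6,"y":15.5,"z":7.0,"ax":0.0,"ay":0.157,"az":0.0,"grip":0.0},{"x":1.6,"y":15.5,"z":7.0,"ax":0.0,"ay":0.157,"az":0.0,"grip":0.0},{"x":1.6,"y":15.5,"z":7.0,"ax":0.0,"ay":0.157,"az":0.0,"grip":0.0},{"x":1.6,"y":15.5,"z":7.0,"ax":0.0,"ay":0.157,"az":0.0,"grip":0.0}]}}

```text
time_s: 14.55
eef_pos: [0.4914, -0.3508, 0.1764]
eef_rot: [-0.46, 0.46, -0.536, 0.537]
wrist_force: [-0.6, -0.2, 0.7]
opening: 1.001
```

```bash
python3 - <<'E'
from st import *
o,M,s,R=state(); p,im=show("wrist","w11")
g=np.load("block.npy")
goal([g[0],g[1],.046],g[2]-np.pi/2)
E
```

```text
t 14.55 eef [ 0.4914 -0.3508  0.1764] F [-0.6 -0.2  0.7] open 1.001 q [-0.82  0.32  1.6   0.    1.21  0.91]
in stage mm [ -34.5 -446.1] yaw x_t rel stage deg -91.02 ytool [ 1.5e-03 -6.0e-04 -1.0e+00]
inc cm [-0.05 13.13 -0.16] rv [-0.003  0.001  0.001]
```

View pics/w11.png

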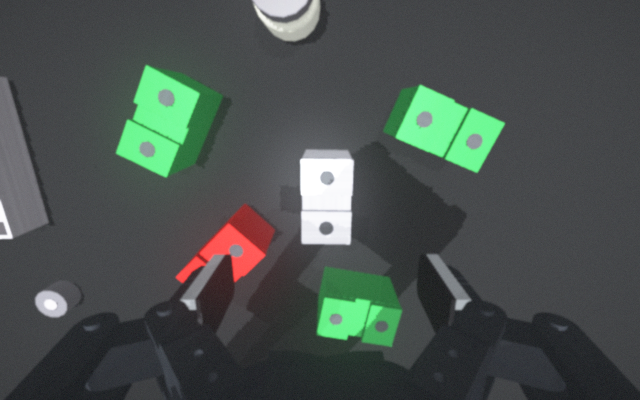

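It's aligned, with the block at (327,197) between the pads. I'll descend with the jaws narrowed a little to clear the red one, then close.

Call:
{"fn": "apply_moves", "kwargs": {"increments": [{"x":0.0,"y":3.0,"z":-0.15,"ax":0.0,"ay":0.0,"az":0.0,"grip":0.2},{"x":0.0,"y":6.0,"z":-0.15,"ax":0.0,"ay":0.0,"az":0.0,"grip":0.2},{"x":0.0,"y":10.0,"z":-0.15,"ax":0.0,"ay":0.0,"az":0.0,"grip":0.2},{"x":0.0,"y":12.6,"z":-0.15,"ax":0.0,"ay":0.0,"az":0.0,"grip":0.2},{"x":0.0,"y":12.6,"z":-0.15,"ax":0.0,"ay":0.0,"az":0.0,"grip":0.2},{"x":0.0,"y":12.6,"z":-0.15,"ax":0.0,"ay":0.0,"az":0.0,"grip":0.2}]}}

```text
time_s: 15.35
eef_pos: [0.4915, -0.3528, 0.054]
eef_rot: [-0.46, 0.46, -0.534, 0.54]
wrist_force: [-0.3, 0.2, -0.2]
opening: 0.805
```

```bash
python3 - <<'E'
from st import *
o,M,s,R=state(); p,im=show("wrist","w12")
g=np.load("block.npy")
goal([g[0],g[1],.046],g[2]-np.pi/2)
E
```

```text
t 15.35 eef [ 0.4915 -0.3528  0.054 ] F [-0.3  0.2 -0.2] open 0.805 q [-0.82  0.49  1.66  0.    0.99  0.91]
in stage mm [ -34.1 -448. ] yaw x_t rel stage deg -91.06 ytool [ 0.0057 -0.005  -1.    ]
inc cm [-0.18  0.81 -0.16] rv [-0.007  0.001  0.004]
```

View pics/w12.png

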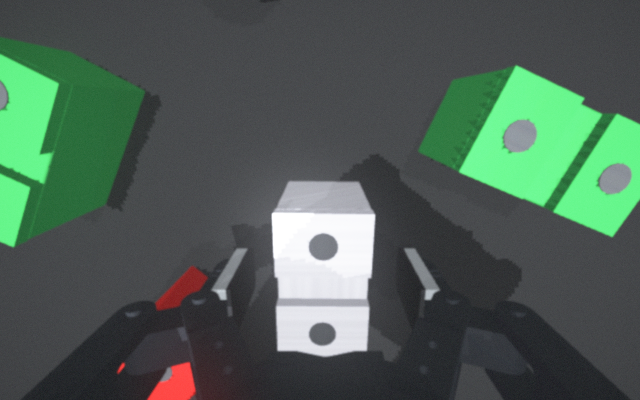

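```bash
python3 - <<'E'
from st import *
p=pickle.load(open("w12.pkl","rb")); o=ctrl.get_obs(); M=rot(o["eef_rot"]).as_matrix()
for uv in ((323,212),(323,276),(323,299),(274,212),(373,212),(274,277),(371,277)):
    X=ray(p,uv,.056); print(uv,(M.T@(X-o["eef_pos"])*1000).round(1))
E
```

```text
(323, 212) [-2.3 -1.6 35.2]
(323, 276) [-2.4 -1.8  7.4]
(323, 299) [-2.4 -1.9 -3.5]
(274, 212) [-21.2  -1.7  35.3]
(373, 212) [17.  -1.6 35.2]
(274, 277) [-22.6  -1.9   7. ]
(371, 277) [17.4 -1.7  6.9]
```

Call:
{"fn": "apply_moves", "kwargs": {"increments": [{"x":-0.23,"y":0.8,"z":0.0,"ax":-0.007,"ay":0.0,"az":0.004,"grip":0.2},{"x":-0.23,"y":0.8,"z":0.0,"ax":-0.007,"ay":0.0,"az":0.004,"grip":0.2},{"x":-0.23,"y":0.8,"z":0.0,"ax":-0.007,"ay":0.0,"az":0.004,"grip":1.0},{"x":-0.23,"y":0.8,"z":0.0,"ax":-0.007,"ay":0.0,"az":0.004,"grip":1.0},{"x":-0.23,"y":0.8,"z":0.0,"ax":-0.007,"ay":0.0,"az":0.004,"grip":1.0},{"x":-0.23,"y":0.8,"z":0.0,"ax":-0.007,"ay":0.0,"az":0.004,"grip":1.0}]}}

```text
time_s: 16.15
eef_pos: [0.4923, -0.351, 0.0465]
eef_rot: [-0.46, 0.46, -0.537, 0.537]
wrist_force: [1.0, 0.2, 3.2]
opening: 0.458
```

```bash
python3 - <<'E'
from st import *
o,M,s,R=state()
E
```

```text
t 16.15 eef [ 0.4923 -0.351   0.0465] F [1.  0.2 3.2] open 0.458 q [-0.82  0.51  1.65 -0.    0.98  0.91]
in stage mm [ -33.6 -446. ] yaw x_t rel stage deg -91.06 ytool [ 2.e-04 -8.e-04 -1.e+00]
```

Block gripped at 39 mm with the tool vertical. I'll lift it and carry it to above the stage, turned 91°.

```bash
python3 - <<'E'
from st import *
goal([.6150,.0925,.175],-.137)
E
```

```text
inc cm [-45.7  -12.89   5.32] rv [ 0.000e+00 -1.588e+00  1.000e-03]
```

Call:
{"fn": "apply_moves", "kwargs": {"increments": [{"x":0.0,"y":-5.0,"z":0.0,"ax":0.0,"ay":0.0,"az":0.0,"grip":1.0},{"x":0.0,"y":-10.0,"z":0.0,"ax":0.0,"ay":0.0,"az":0.0,"grip":1.0},{"x":0.0,"y":-12.9,"z":0.0,"ax":0.0,"ay":0.0,"az":0.0,"grip":1.0},{"x":-45.7,"y":-12.9,"z":5.3,"ax":0.0,"ay":-1.588,"az":0.0,"grip":1.0},{"x":-45.7,"y":-12.9,"z":5.3,"ax":0.0,"ay":-1.588,"az":0.0,"grip":1.0},{"x":-45.7,"y":-12.9,"z":5.3,"ax":0.0,"ay":-1.588,"az":0.0,"grip":1.0},{"x":-45.7,"y":-12.9,"z":5.3,"ax":0.0,"ay":-1.588,"az":0.0,"grip":1.0},{"x":-45.7,"y":-12.9,"z":5.3,"ax":0.0,"ay":-1.588,"az":0.0,"grip":1.0},{"x":-45.7,"y":-12.9,"z":5.3,"ax":0.0,"ay":-1.588,"az":0.0,"grip":1.0},{"x":-45.7,"y":-12.9,"z":5.3,"ax":0.0,"ay":-1.588,"az":0.0,"grip":1.0},{"x":-45.7,"y":-12.9,"z":5.3,"ax":0.0,"ay":-1.588,"az":0.0,"grip":1.0},{"x":-45.7,"y":-12.9,"z":5.3,"ax":0.0,"ay":-1.588,"az":0.0,"grip":1.0}]}}

```text
time_s: 17.65
eef_pos: [0.6138, 0.0952, 0.1734]
eef_rot: [-0.705, 0.706, -0.047, 0.045]
wrist_force: [-0.4, -0.5, -4.0]
opening: 0.461
```

```bash
python3 - <<'E'
from st import *
o,M,s,R=state(); goal([.6150,.0925,.175],-.137)
E
```

```text
t 17.65 eef [0.6138 0.0952 0.1734] F [-0.4 -0.5 -4. ] open 0.461 q [-0.04  0.36  1.55 -0.    1.23  0.09]
in stage mm [26.4 12.5] yaw x_t rel stage deg 0.36 ytool [-2.8e-03 -3.0e-04 -1.0e+00]
inc cm [ 0.16 -0.16 -0.25] rv [ 0.001  0.008 -0.003]
```

```bash
python3 - <<'E'
from st import *
show("wrist","w13"); show("scene","s13")
im=cv2.imread("pics/s13.png");cv2.imwrite("pics/s13z.png",cv2.resize(im[170:310,250:390],None,fx=4,fy=4,interpolation=cv2.INTER_CUBIC))
E
```

```text
(no output)
```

View pics/w13.png

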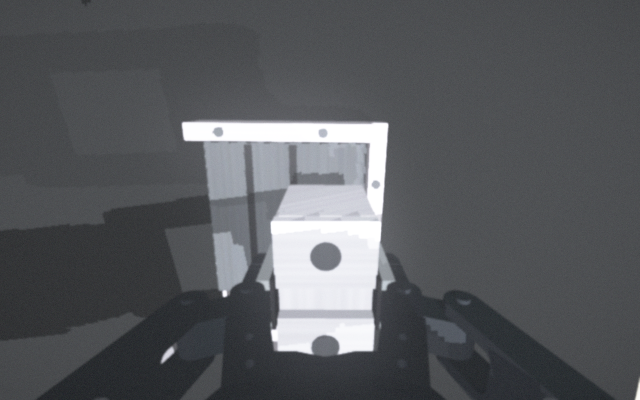

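View pics/s13z.png

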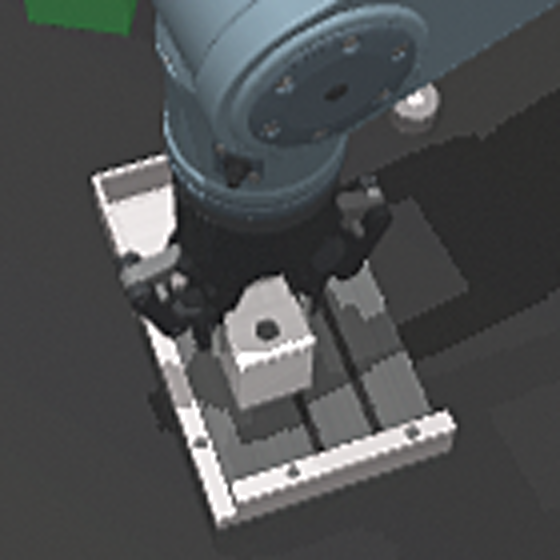

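Call:
{"fn": "apply_moves", "kwargs": {"increments": [{"x":0.0,"y":4.0,"z":0.0,"ax":0.001,"ay":0.006,"az":-0.003,"grip":1.0},{"x":0.0,"y":7.0,"z":0.0,"ax":0.001,"ay":0.006,"az":-0.003,"grip":1.0},{"x":0.0,"y":7.8,"z":0.0,"ax":0.001,"ay":0.006,"az":-0.003,"grip":1.0},{"x":0.0,"y":7.8,"z":0.0,"ax":0.001,"ay":0.006,"az":-0.003,"grip":1.0},{"x":0.0,"y":7.8,"z":0.0,"ax":0.001,"ay":0.006,"az":-0.003,"grip":1.0}]}}

```text
time_s: 18.38
eef_pos: [0.6146, 0.0932, 0.0972]
eef_rot: [-0.705, 0.705, -0.049, 0.051]
wrist_force: [-0.2, -1.0, -3.9]
opening: 0.458
```

```bash
python3 - <<'E'
from st import *
o,M,s,R=state(); show("wrist","w14")
E
```

```text
t 18.375 eef [0.6146 0.0932 0.0972] F [-0.2 -1.  -3.9] open 0.458 q [-0.04  0.46  1.6  -0.    1.08  0.1 ]
in stage mm [27.5 10.5] yaw x_t rel stage deg -0.34 ytool [ 2.9e-03 -2.0e-04 -1.0e+00]
```

View pics/w14.png

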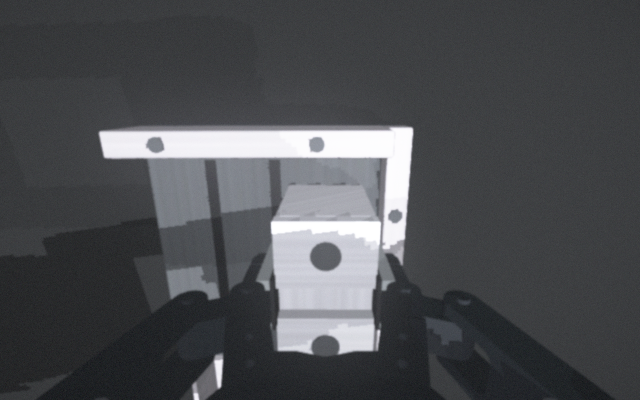

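```bash
python3 - <<'E'
from st import *
p=pickle.load(open("w14.pkl","rb")); im=cv2.imread("pics/w14.png",0).astype(float); im=cv2.GaussianBlur(im,(3,3),0)
s=np.load("stage.npy")
def edge(cols,r0,r1,z,name):
    pts=[]
    for c in cols:
        g=np.abs(np.diff(im[r0:r1,c])); k=g.argmax()
        w=g[max(0,k-2):k+3]; rr=r0+max(0,k-2)+np.arange(len(w))
        pts.append((c,(w*rr).sum()/w.sum()+.5))
    X=np.array([ray(p,q,z)[:2] for q in pts]); 
    f=np.polyfit(X[:,0],X[:,1],1); res=X[:,1]-np.polyval(f,X[:,0]); ok=abs(res)<2*res.std()+1e-4
    f=np.polyfit(X[ok,0],X[ok,1],1); print(name,"yaw deg",np.degrees(np.arctan(f[0])).round(3),"res mm",(1000*res[ok].std()).round(2), "rows",pts[0],pts[-1])
    c,n=np.cos(s[2]),np.sin(s[2]);R=np.array([[c,-n],[n,c]]); print((( X[ok].mean(0)-s[:2])@R*1000).round(1))
edge(range(125,370,5),148,168,.077,"inner")
edge(range(180,375,5),120,140,.077,"outer")
print(np.degrees(s[2]))
E
```

```text
inner yaw deg -8.041 res mm 0.08 rows (125, np.float64(157.76913970007894)) (365, np.float64(157.14397590361446))
[-5.2 64. ]
outer yaw deg -7.954 res mm 0.02 rows (180, np.float64(130.57411504424778)) (370, np.float64(129.92133051742346))
[ 7.7 75.5]
-7.776078333066336
```

```bash
python3 - <<'E'
import numpy as np
np.save("stage.npy",np.array([.5864,.0871,-.1396]))
from st import *
o,M,s,R=state(); goal([o["eef_pos"][0],o["eef_pos"][1],.0915],-.1396)
E
```

```text
t 18.425 eef [0.6147 0.0932 0.0973] F [-1.   0.2 -4.4] open 0.458 q [-0.04  0.46  1.6  -0.    1.08  0.1 ]
in stage mm [27.2 10. ] yaw x_t rel stage deg -0.11 ytool [ 3.1e-03 -3.0e-04 -1.0e+00]
inc cm [-0.    0.58 -0.  ] rv [-0.    -0.002  0.003]
```

Call:
{"fn": "apply_moves", "kwargs": {"increments": [{"x":0.0,"y":0.4,"z":0.0,"ax":0.0,"ay":-0.002,"az":0.003,"grip":1.0},{"x":0.0,"y":0.58,"z":0.0,"ax":0.0,"ay":-0.002,"az":0.003,"grip":1.0},{"x":0.0,"y":0.58,"z":0.0,"ax":0.0,"ay":-0.002,"az":0.003,"grip":1.0}]}}

```text
time_s: 18.8
eef_pos: [0.6147, 0.0932, 0.0915]
eef_rot: [0.705, -0.705, 0.049, -0.049]
wrist_force: [0.7, -0.5, -3.2]
opening: 0.461
```

```bash
python3 - <<'E'
from st import *
o,M,s,R=state(); goal([o["eef_pos"][0],o["eef_pos"][1],.0915],-.1396)
E
```

```text
t 18.8 eef [0.6147 0.0932 0.0915] F [ 0.7 -0.5 -3.2] open 0.461 q [-0.04  0.47  1.6   0.    1.08  0.1 ]
in stage mm [27.2 10. ] yaw x_t rel stage deg 0.0 ytool [ 2.e-04  1.e-04 -1.e+00]
inc cm [ 0. -0.  0.] rv [-0.  0.  0.]
```

Call:
{"fn": "apply_moves", "kwargs": {"increments": [{"x":0.0,"y":0.07,"z":0.0,"ax":0.0,"ay":0.0,"az":0.0,"grip":1.0},{"x":0.0,"y":0.07,"z":0.0,"ax":0.0,"ay":0.0,"az":0.0,"grip":1.0}]}}

```text
time_s: 19.05
eef_pos: [0.615, 0.0932, 0.0915]
eef_rot: [0.705, -0.705, 0.049, -0.05]
wrist_force: [-2.3, -0.3, 2.8]
opening: 0.456
```

```bash
python3 - <<'E'
from st import *
state()
E
```

```text
t 19.05 eef [0.615  0.0932 0.0915] F [-2.3 -0.3  2.8] open 0.456 q [-0.04  0.47  1.6   0.    1.08  0.1 ]
in stage mm [27.5 10.1] yaw x_t rel stage deg 0.01 ytool [ 9.e-04  1.e-04 -1.e+00]
```

The block is standing on the stage, with the force up about 7 N. I'll slide it toward both fences.

Call:
{"fn": "apply_moves", "kwargs": {"increments": [{"x":0.4,"y":0.03,"z":0.8,"ax":0.0,"ay":0.0,"az":0.0,"grip":1.0},{"x":0.8,"y":0.03,"z":1.3,"ax":0.0,"ay":0.0,"az":0.0,"grip":1.0},{"x":0.9,"y":0.03,"z":1.55,"ax":0.0,"ay":0.0,"az":0.0,"grip":1.0},{"x":0.9,"y":0.03,"z":1.55,"ax":0.0,"ay":0.0,"az":0.0,"grip":1.0}]}}

```text
time_s: 19.55
eef_pos: [0.6268, 0.1078, 0.0915]
eef_rot: [0.706, -0.705, 0.048, -0.05]
wrist_force: [1.5, 1.0, 1.2]
opening: 0.457
```

```bash
python3 - <<'E'
from st import *
o,M,s,R=state(); print("F stage",o["wrist_force"][:2]@R)
E
```

```text
t 19.55 eef [0.6268 0.1078 0.0915] F [1.5 1.  1.2] open 0.457 q [-0.02  0.49  1.56  0.    1.09  0.12]
in stage mm [37.1 26.1] yaw x_t rel stage deg 0.02 ytool [ 2.4e-03  5.0e-04 -1.0e+00]
F stage [1.362485   1.17809639]
```

Call:
{"fn": "apply_moves", "kwargs": {"increments": [{"x":0.0,"y":0.02,"z":0.15,"ax":0.0,"ay":0.0,"az":0.002,"grip":1.0},{"x":0.0,"y":0.02,"z":0.3,"ax":0.0,"ay":0.0,"az":0.002,"grip":1.0},{"x":0.0,"y":0.02,"z":0.3,"ax":0.0,"ay":0.0,"az":0.002,"grip":1.0}]}}

```text
time_s: 19.92
eef_pos: [0.6274, 0.1101, 0.0915]
eef_rot: [-0.705, 0.705, -0.049, 0.049]
wrist_force: [-0.7, -5.1, 3.8]
opening: 0.46
```

```bash
python3 - <<'E'
from st import *
o,M,s,R=state(); print("F stage",o["wrist_force"][:2]@R)
E
```

```text
t 19.925 eef [0.6274 0.1101 0.0915] F [-0.7 -5.1  3.8] open 0.46 q [-0.01  0.5   1.55 -0.    1.09  0.13]
in stage mm [37.4 28.5] yaw x_t rel stage deg 0.03 ytool [ 8.e-04 -2.e-04 -1.e+00]
F stage [ 0.03816892 -5.10040665]
```

Contact with the short fence: 5 N at y 28.5, expected 28. Now the long fence.

Call:
{"fn": "apply_moves", "kwargs": {"increments": [{"x":0.1,"y":0.03,"z":0.06,"ax":0.0,"ay":0.0,"az":0.0,"grip":1.0},{"x":0.2,"y":0.03,"z":0.06,"ax":0.0,"ay":0.0,"az":0.0,"grip":1.0},{"x":0.2,"y":0.03,"z":0.06,"ax":0.0,"ay":0.0,"az":0.0,"grip":1.0}]}}

```text
time_s: 20.3
eef_pos: [0.6277, 0.1101, 0.0915]
eef_rot: [-0.705, 0.706, -0.05, 0.048]
wrist_force: [-9.6, -6.0, 10.6]
opening: 0.459
```

```bash
python3 - <<'E'
from st import *
o,M,s,R=state(); print("F stage",o["wrist_force"][:2]@R,o["torque"])
E
```

```text
t 20.3 eef [0.6277 0.1101 0.0915] F [-9.6 -6.  10.6] open 0.459 q [-0.01  0.5   1.55 -0.    1.1   0.13]
in stage mm [37.7 28.6] yaw x_t rel stage deg 0.04 ytool [-3.6e-03 -9.0e-04 -1.0e+00]
F stage [-8.65093964 -7.27840994] [-0.70065602  1.49258425  0.18017299]
```

Call:
{"fn": "apply_moves", "kwargs": {"increments": [{"x":0.3,"y":0.04,"z":0.15,"ax":0.0,"ay":0.0,"az":-0.006,"grip":1.0},{"x":0.35,"y":0.04,"z":0.2,"ax":0.0,"ay":0.0,"az":-0.006,"grip":1.0},{"x":0.35,"y":0.04,"z":0.2,"ax":0.0,"ay":0.0,"az":-0.006,"grip":1.0}]}}

```text
time_s: 20.68
eef_pos: [0.6278, 0.1102, 0.0915]
eef_rot: [-0.704, 0.707, -0.051, 0.047]
wrist_force: [-18.2, -9.4, 18.8]
opening: 0.452
```

```bash
python3 - <<'E'
from st import *
o,M,s,R=state(); print("F stage",o["wrist_force"][:2]@R,o["torque"]); show("wrist","w15");show("scene","s15");show("top","t15")
im=cv2.imread("pics/s15.png");cv2.imwrite("pics/s15z.png",cv2.resize(im[170:310,250:390],None,fx=4,fy=4,interpolation=cv2.INTER_CUBIC))
E
```

```text
t 20.675 eef [0.6278 0.1102 0.0915] F [-18.2  -9.4  18.8] open 0.452 q [-0.01  0.5   1.55 -0.    1.1   0.13]
in stage mm [37.8 28.6] yaw x_t rel stage deg 0.07 ytool [-0.0069 -0.0043 -1.    ]
F stage [-16.70750396 -11.80305692] [-1.25702972  2.81238524  0.19433333]
```

View pics/w15.png

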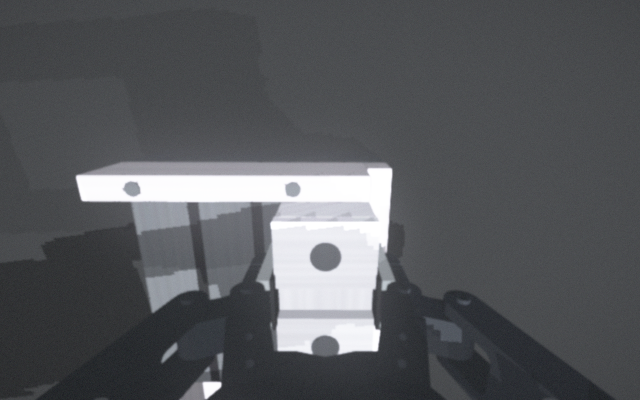

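View pics/s15z.png

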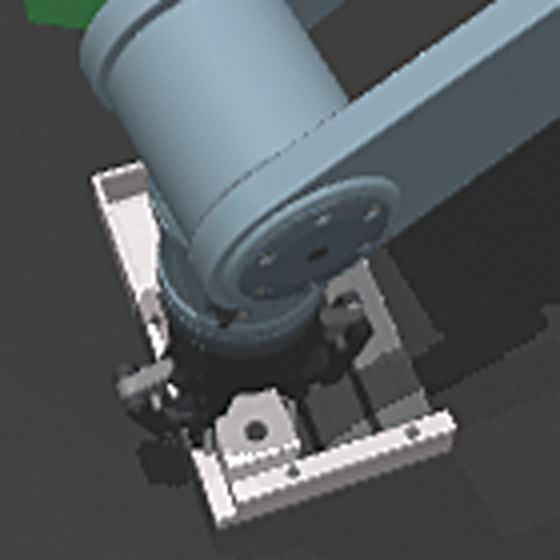

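View pics/t15.png

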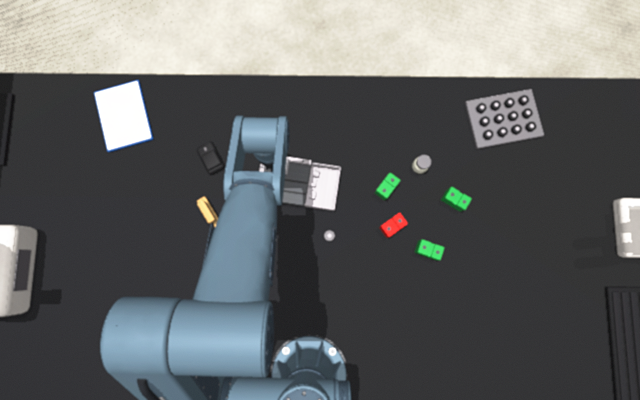

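```bash
python3 - <<'E'
from st import *
o,M,s,R=state(); goal(o["eef_pos"],-.1396)
E
```

```text
t 20.825 eef [0.6279 0.1102 0.0915] F [-19.4 -10.4  18.2] open 0.461 q [-0.01  0.5   1.55 -0.    1.1   0.13]
in stage mm [37.8 28.6] yaw x_t rel stage deg 0.07 ytool [-0.0068 -0.0043 -1.    ]
inc cm [0. 0. 0.] rv [ 0.005  0.001 -0.006]
```

Both fences are loaded at 17 N and 12 N. The tool leans 0.4° under the load, so I'll counter the lean while holding the press.

Call:
{"fn": "apply_moves", "kwargs": {"increments": [{"x":0.35,"y":0.02,"z":0.25,"ax":0.01,"ay":0.001,"az":-0.015,"grip":1.0},{"x":0.35,"y":0.02,"z":0.25,"ax":0.01,"ay":0.001,"az":-0.015,"grip":1.0},{"x":0.35,"y":0.02,"z":0.25,"ax":0.01,"ay":0.001,"az":-0.015,"grip":1.0}]}}

```text
time_s: 21.2
eef_pos: [0.6277, 0.1101, 0.0914]
eef_rot: [-0.705, 0.705, -0.049, 0.049]
wrist_force: [-19.0, -11.7, 17.7]
opening: 0.456
```

```bash
python3 - <<'E'
from st import *
o,M,s,R=state(); print("F stage",o["wrist_force"][:2]@R,o["torque"]); goal(o["eef_pos"],-.1396)
E
```

```text
t 21.2 eef [0.6277 0.1101 0.0914] F [-19.  -11.7  17.7] open 0.456 q [-0.01  0.5   1.55 -0.    1.09  0.13]
in stage mm [37.7 28.6] yaw x_t rel stage deg 0.06 ytool [-8.e-04 -0.e+00 -1.e+00]
F stage [-17.1449531  -14.21734759] [-1.79062287  3.19685195  0.27844294]
inc cm [0. 0. 0.] rv [ 0.     0.001 -0.001]
```

```bash
python3 - <<'E'
from st import *
show("wrist","w16");show("top","t16");show("scene","s16")
o,M,s,R=state(); print("F stage",o["wrist_force"][:2]@R)
im=cv2.imread("pics/w16.png");a=cv2.resize(im[150:330,240:420],None,fx=3.3,fy=3.3,interpolation=cv2.INTER_CUBIC);cv2.imwrite("pics/w16z.png",a)
im=cv2.imread("pics/t16.png");a=cv2.resize(im[120:240,190:350],None,fx=5,fy=5,interpolation=cv2.INTER_CUBIC);cv2.imwrite("pics/t16z.png",a)
E
```

```text
t 21.35 eef [0.6276 0.1102 0.0914] F [-19.4 -11.5  18.7] open 0.458 q [-0.01  0.5   1.55 -0.    1.09  0.13]
in stage mm [37.6 28.6] yaw x_t rel stage deg 0.06 ytool [-8.e-04 -1.e-04 -1.e+00]
F stage [-17.60099179 -14.08719578]
```

View pics/w16z.png

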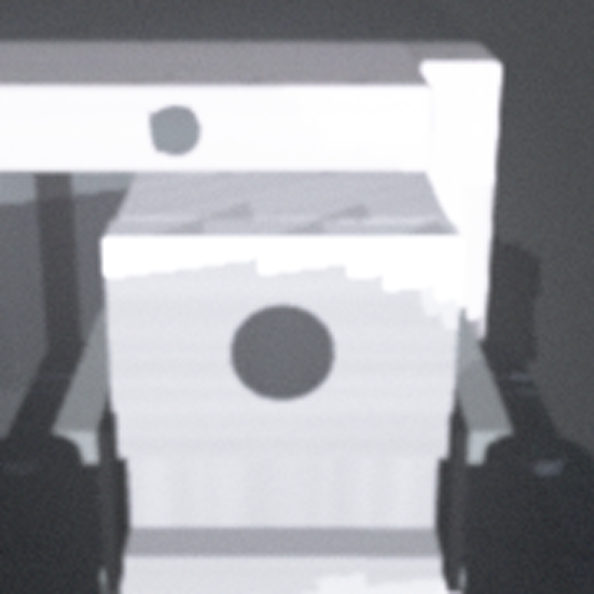

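View pics/t16z.png

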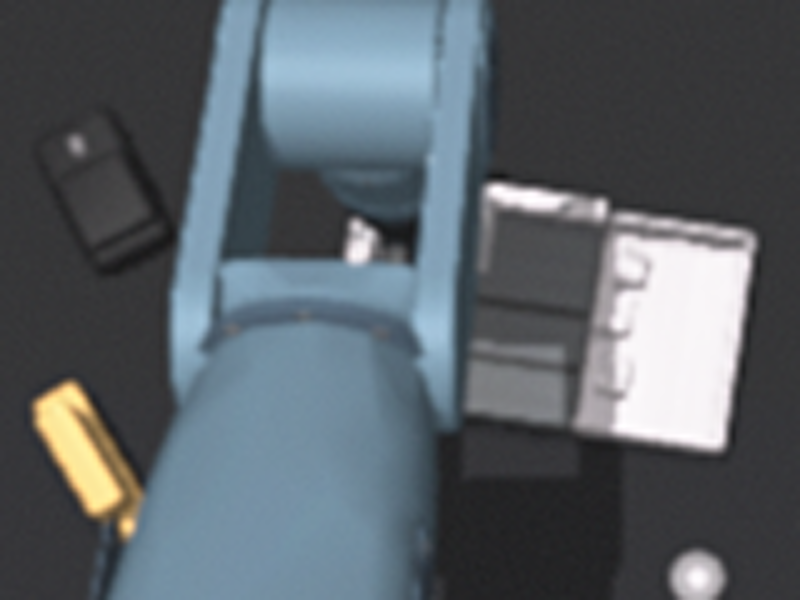

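The close view shows the block's end against the short fence and its side against the long fence, with no visible gap. All three offcuts are in the tray and the pusher is standing on the bench. The forces are steady, so I'm handing in.

```bash
python3 - <<'E'
from st import *
print(ticket.hand_in())
state()
E
```

```text
the job is handed in; nothing more can be done
None
the job is handed in; nothing more can be done
```

The job is done and handed in at about 21 s of robot time, with the arm still holding the block pressed into the corner. The hand-in gave no verdict.

- **Sweep:** I swept all three offcuts into the scrap tray with the pusher, and the wrist and top views show them lying there. I put the pusher back on the bench within about 6 mm of where it started.
- **Block:** I picked the silver block, stood it flat on the stage and slid it into the corner. The last readings showed a steady push of about 17.5 N on the long fence and 14 N on the short one, plus about 22 N downward. The tool was within about 0.1° of vertical and of the stage yaw. The last wrist view showed no visible gap at either fence.
- **Small disagreements:** The block came to rest about 0.4 mm and 0.6 mm from where my fit of the stage put it, which is within the camera calibration. Under the first press the tool leaned 0.4°, and I corrected that before handing in.
- **Bystanders:** I did not approach the mouse, jar, puck or the green and red look-alikes. They looked unmoved in the top view taken just before the last press, though I did not measure their positions.

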